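Open the foil dispenser's counterweighted hood and load a new roll

TASK

Load the hair-foil dispenser: by its front crossbar, raise the counterweighted hood past its balance point and ease it, in control all the way, onto its back stop so that it rests open by itself, never letting it swing or drop and never forcing the sprung crossbar along the side arms, either way, with more than 15 N (3 mm on its springs). Then lay the full silver foil roll (not the thin cardboard core) into the cradle, down in both blue saddles, let go and leave the hood resting open. Leave everything else on the table where it is.

Things in the scene. Friction and masses are not known exactly. Their poses are not given: they have to be found in the camera images.
- dispenser: White foil dispenser fixed to the table. Origin: centre of its underside; x from the front (crossbar side) to the back (hinge side), y along crossbar and cradle, z up. Base plate 230 x 250 mm (x -120 to +110), 12 mm thick. Two cheeks at y=+-107, top z=137, carry the hinge.
- hood (a joint): Hood angle in rad: 0 shut (level, towards the robot), 1.7 open on its back stop (7 degrees past upright). Free hinge, little friction. Below the balance point (at 0.9 to 1.25) its weight holds it shut, up to about 2.5 N at the crossbar; beyond it the counterweights pull it open. Let go midway it falls too fast (limit 2 rad/s); within 0.05 rad of the stop it may be let go.
- hood_hinge (a point): Middle of the hinge axis: dispenser x=80, y=0, z=110 mm; axes as the dispenser's, axis along y. The hood: two aluminium side arms 6 x 16 mm at y=+-94, reaching 220 mm from the hinge, with a pink panel 4 mm thick between them from 30 to 105 mm. Two dark steel counterweight discs, 64 mm diameter, outside the cheeks turn with it.
- bar_slot (a point): Middle of the clamp slots in the side arms, on their centre line 190 mm from the hinge, moving with the hood (its z is up when shut). Red clamps (34 mm long, 24 mm high, at y=+-102) hold the crossbar within 20 mm of this point either way along the arms, 170 to 210 mm from the hinge: it differs each time, stays put, and is not measured: see it or feel for it.
- crossbar (a joint): The handle: round bar 14 mm thick, 188 mm long along y, black middle sleeve, between the red clamps on springs along the side arms. Value in m: 0 at rest, + pulled away from the hinge, - pushed towards it; 5 N per mm, stops at 6 mm. More than 3 mm (15 N) either way is an overload and fails. Pinching it is fine; it cannot spin and must slip round in the grip as the hood turns.
- cradle_seat (a point): Where the centre of the seated roll must be: dispenser x=-20, y=0, z=55 mm, axes as the dispenser's. Two blue 90-degree V saddles, 14 mm wide, at y=+-55; their slopes rise to about 51 mm above the table, 30 mm before and behind the centre line; free room between them for fingers. Grey end plates 162 mm apart inside (170 outside), 57 mm high, 70 mm long in x, leave the 150 mm roll 6 mm of play at each end.
- roll: The full foil roll: loose silver cylinder 44 mm diameter, 150 mm long, brown core rings on its ends, about 0.3 kg, lying on the table. Its own x axis runs along the roll.
- roll_center (a point): Centre of the full roll (22 mm above its underside).
- core_center (a point): Centre of the spent core, a bystander: brown cardboard tube 28 mm diameter, 150 mm long, lying on the table; it may lie in either of the two places where the roll can be.
- bowl: Bystander: black tint bowl, 120 mm wide, 55 mm high; origin centre of the underside.
- tube0: Bystander: red colour tube standing on its black cap, 44 mm wide, 150 mm high; origin centre of the underside.
- tube1: Bystander: second red colour tube, the same.
- tint_brush: Bystander: black tint brush lying flat, 140 mm long, 50 mm wide at the head, 12 mm high; origin near its head.
- comb: Bystander: yellow comb lying flat, 180 mm long, 6 mm high; origin at its middle.
- developer: Bystander: white bottle with blue label, 60 mm wide, 170 mm high; origin centre of the underside.
Mind the look-alikes: they are no part of the job. What is shaped like the roll but green or yellow is not meant.

How it is judged:
On the way, in this order (a step that is already met when the one before it is completed fails the run):
1. The hood rests open by itself on its back stop, the fingers off it (value of joint hood above 1.55 rad and velocity of joint hood between -0.1 and 0.1 rad/s and contact force between the fingers and dispenser below 0.5 N), for 0.3 s.
2. The full roll lies in the cradle (distance between roll_center and cradle_seat below 0.012 m and z of roll_center in the frame of cradle_seat below 0.005 m and angle between the x axis of roll and the y axis of dispenser, either way round below 0.1 rad), for 0.2 s.
At the end, for the whole second after the job is handed in: The hood stands open by itself (angle above 1.55 rad, still), and the full roll rests in the cradle: its centre within 12 mm of the seat point and not more than 5 mm above it, its axis within 0.1 rad of the cradle's, still and released (all of step 2 and value of joint hood above 1.55 rad and velocity of joint hood between -0.1 and 0.1 rad/s and linear speed of roll below 0.02 m/s); the robot touches nothing.
It fails at once if The crossbar is forced more than 3 mm along the side arms against its springs (15 N) (value of joint crossbar above 0.003 m or value of joint crossbar below -0.003 m).
It fails at once if The hood swings or falls faster than 2 rad/s (velocity of joint hood above 2 rad/s or velocity of joint hood below -2 rad/s).
It fails at once if A bystander is moved more than 30 mm (distance of any of core_center, bowl, tube0, tube1, tint_brush, comb, developer from where it was at the start of the episode above 0.03 m).
It also fails if it takes over 72 s, if anything falls off the work surface, if the arm or the gripper's body presses on something with over 40 N, if the wrist force passes 120 N, or if a joint passes its speed limit or range.

ROBOT

A 7-joint arm with a two-finger parallel gripper is mounted at the origin on the work surface. World frame = base frame: x ahead of the robot, y to its left, z up, the work surface at z = 0. Lengths are in m, angles in rad, forces in N, time in s.
With the tool pointing down it reaches from about 0.35 to 0.9 m from the base axis. Payload 7.2 kg.
Tool frame: the origin (TCP) lies on the centre line of the jaws, within the pads' length; the fingertips stand 8 mm ahead of it and the grasp point (between the pads) lies 11 mm behind it; z points along the fingers, y is the line along which they close (so a half turn about z gives the same grasp; the last joint's range is limited). The gripper opens to 85 mm and grips with 20 to 120 N. Pads are 22 mm wide; open, the fingers measure 114 mm over their backs; the gripper's body (76 mm by 85 mm) begins 54 mm behind the grasp point. The pads swing forward as they close: fully open they stand 13 mm farther back than shut.
Start: joints at [1.049, 0.411, -0.013, 1.596, 0.006, 1.134, -0.082], TCP at [0.274, -0.562, 0.239] pointing down, gripper open.
Joint ranges: [-2.95, 2.95], [-0.29, 1.99], [-1.47, 1.44], [0.14, 2.54], [-1.03, 4.17], [0.13, 1.85], [-2.86, 2.86]. Speed limits (rad/s): [2.39, 2.39, 3.01, 3.01, 3.14, 3.14, 3.14].

INTERFACE

Orientations are given as a rotation vector (axis times angle).
In Python, from bench import r gives the robot as it stands.
- The arm moves only by the shell command python3 -m pendant 'ROWS' [OPENING] [FORCE]. ROWS is JSON, a list of rows, each a list of 2 entries, a list of its own where there are three numbers: the shift along the world's x, y, z each as a share of 0.06 m, from -1 to 1, then the turn about the world's z as a share of 6 degrees, from -1 to 1. A call has 1 to 12 rows; each row shifts and turns the commanded pose from where the row before left it; what a row does not reach is not made up. A row lasts 1/8 s, in which the tool goes at most 62.5 mm and 10.7 degrees, less where a joint would pass 70% of its speed; a pose out of reach is approached as far as the arm can. A call with a number of a shift or a turn outside -1 to 1 is refused whole. A call with a gripper value outside its range is refused whole. OPENING is the closure, from 0 (fully open) to 1 (shut), set as the call begins (- or left out, the last holds). The fingers move at their own pace and stop on an object; FORCE is the grip in N (left out, the last holds). Time passes only in rows, so rows that do not move let the fingers close. It gives the time, the measured TCP pose, the force, the opening and the grip force at its end, in the units of the state.
- r.read_state(): the state, without advancing time (a new reading comes with each control period).
- r.read_camera(name): name is "scene" or "top"; returns a dict with "img" (384x512x3 uint8, red, green, blue), "mtx" (3x3 intrinsics, pixels), "k1" (the pictures are not rectified: a ray, as slopes to the right and down, at radius r is drawn at 1 + k1 r^2 times it, then the intrinsics apply), "camera_from_world" (4x4, takes a point from world to camera coordinates). Camera axes: x right, y down, z forward; pixel columns grow to the right and rows downward; lengths in m; the calibration is good to about 2 mm. A picture is of the moment at which its call begins. There is no depth.
- r.job_done(): hands the job in; it is judged then, once.
Trained networks look in a picture, given as the dict that the camera call returned (one of the last four; its "shot" number tells which), for a name from the list of things; names that differ only in an ending like _2 or _b are one class to them, and where a whole thing is asked for, a point or a joint stands for the part that bears it (a point fixed in the world has none). Each returns a list of dicts, best first, with "p" (0 to 1); they miss things now and then, are a little off and sometimes report something else, mostly with a low value. They report only what shows in the picture. A call takes as long as a camera call. They do not tell look-alikes from the thing itself.
- r.silhouettes(picture, label): "region" (384x512 bool, what is visible of it).
- r.pinpoint(picture, label): "point" ([x, y, z] in m, in the coordinates of the camera as it stood for that picture, good to about 4 mm: a listed point, or the origin of a listed thing).
The state is a dict: "time": time; "qpos": joint angles; "joint_velocities": joint speeds; "joint_torque": joint torques, N m; "eef_pos": TCP position; "tool_rot": TCP orientation; "ft_force": force on the tool from outside, world axes, zero at the start; "torque": the same for the moment, N m; "grip_width": finger opening in m; "finger_force": force on a finger pad.
Only numpy, scipy, OpenCV 4.12 (cv2) and the standard library are available. Lean on these libraries where they do the work, as an engineer would, in place of code of your own. Each camera call takes 0.05 s, during which the arm holds its last target. There are 200 camera calls.

## Working session

There is one attempt and no reset: what is moved stays moved. The work goes in short steps, Python scripts to look and compute and a shell command to move; the robot and the scene stay as the last step left them, time stands still between calls to the robot, and variables do not carry over. Pictures are saved under pics/ and viewed, at most 10 in all, crops included, and the job is handed in when it is done.

```bash
mkdir -p pics; ls; cat > h.py <<'E'
import numpy as np, cv2
from bench import r
def w(pic,p):
    T=np.array(pic["camera_from_world"]); return np.linalg.inv(T)[:3]@np.append(p,1)
def proj(pic,P):
    T=np.array(pic["camera_from_world"]); c=T[:3]@np.append(P,1); s=c[:2]/c[2]; s=s*(1+pic["k1"]*(s@s)); K=np.array(pic["mtx"]); return K[:2,:2]@s+K[:2,2]
def ray(pic,uv):
    K=np.array(pic["mtx"]); d=(np.linalg.solve(K[:2,:2],np.array(uv)-K[:2,2])); s=d.copy()
    for _ in range(20): s=d/(1+pic["k1"]*(s@s))
    Ti=np.linalg.inv(pic["camera_from_world"]); return Ti[:3,3],Ti[:3,:3]@np.append(s,1)
def atz(pic,uv,z):
    o,d=ray(pic,uv); return o+d*(z-o[2])/d[2]
def save(pic,n): cv2.imwrite(n,pic["img"][...,::-1])
E
python3 - <<'E'
from h import *
np.set_printoptions(precision=4,suppress=True)
for n in("scene","top"):
    c=r.read_camera(n); save(c,f"pics/{n}0.png")
    for l in["dispenser","hood_hinge","bar_slot","crossbar","cradle_seat","roll_center","core_center","roll","bowl","tube0","tint_brush","comb","developer"]:
        try:print(n,l,[(round(d["p"],2),w(c,d["point"]).round(4).tolist(),proj(c,w(c,d["point"])).round().tolist()) for d in r.pinpoint(c,l)[:3]])
        except Exception as e: print(l,e)
E
```

```text
pics
scene dispenser [(0.98, [0.5585, 0.1786, 0.0011], [290.0, 173.0]), (0.61, [0.4509, 0.1889, 0.1111], [271.0, 145.0])]
scene hood_hinge [(0.56, [0.6391, 0.1763, 0.108], [307.0, 164.0])]
scene bar_slot [(0.72, [0.4478, 0.1898, 0.1105], [270.0, 144.0])]
crossbar it knows: bar_slot, bowl, comb, core_center, cradle_seat, developer, dispenser, hood_hinge, roll, roll_center, tint_brush, tube
scene cradle_seat [(0.71, [0.5378, 0.1864, 0.0557], [287.0, 162.0])]
scene roll_center [(0.94, [0.275, -0.3888, 0.026], [155.0, 232.0]), (0.9, [0.5168, -0.1102, 0.025], [246.0, 210.0]), (0.68, [0.3057, 0.1993, 0.0266], [245.0, 144.0])]
scene core_center [(0.68, [0.4672, -0.3533, 0.0133], [200.0, 250.0])]
scene roll [(0.94, [0.3716, -0.5793, 0.001], [142.0, 284.0]), (0.87, [0.3079, 0.1957, 0.0016], [245.0, 148.0]), (0.8, [0.5154, -0.1057, 0.0034], [246.0, 212.0])]
scene bowl [(0.75, [0.3102, 0.395, 0.0005], [268.0, 124.0]), (0.61, [0.6985, -0.2279, 0.0039], [268.0, 255.0])]
scene tube0 [(0.76, [0.6982, -0.2301, 0.0036], [268.0, 256.0]), (0.69, [0.6205, -0.3987, 0.0007], [226.0, 280.0])]
scene tint_br
[... 1039 characters left out ...]
 0.0142], [357.0, 208.0]), (0.65, [0.3482, -0.1915, 0.0006], [308.0, 246.0])]
top roll [(0.96, [0.5178, -0.1141, 0.0003], [284.0, 194.0]), (0.86, [0.3092, 0.1925, 0.0004], [190.0, 258.0]), (0.85, [0.3836, -0.5866, -0.001], [425.0, 234.0])]
top bowl [(0.76, [0.3127, 0.3863, 0.0042], [131.0, 257.0])]
top tube0 [(0.82, [0.6216, -0.3988, 0.0047], [369.0, 163.0]), (0.7, [0.6989, -0.2287, 0.002], [318.0, 140.0])]
top tint_brush [(0.79, [0.742, -0.1303, 0.0033], [288.0, 127.0]), (0.4, [0.6999, -0.227, 0.0042], [317.0, 140.0])]
top comb [(0.72, [0.5175, -0.1109, 0.0031], [283.0, 194.0]), (0.64, [0.3468, -0.1935, 0.0007], [308.0, 246.0])]
top developer [(0.64, [0.4228, 0.465, 0.001], [108.0, 223.0])]
```

```bash
python3 - <<'E'
from h import *
a=cv2.imread("pics/top0.png")[100:300,80:440]; cv2.imwrite("pics/top0c.png",cv2.resize(a,None,fx=2.2,fy=2.2,interpolation=2))
a=cv2.imread("pics/scene0.png")[90:310,110:350]; cv2.imwrite("pics/scene0c.png",cv2.resize(a,None,fx=2.7,fy=2.7,interpolation=2))
E
```

```text
(no output)
```

View pics/top0c.png

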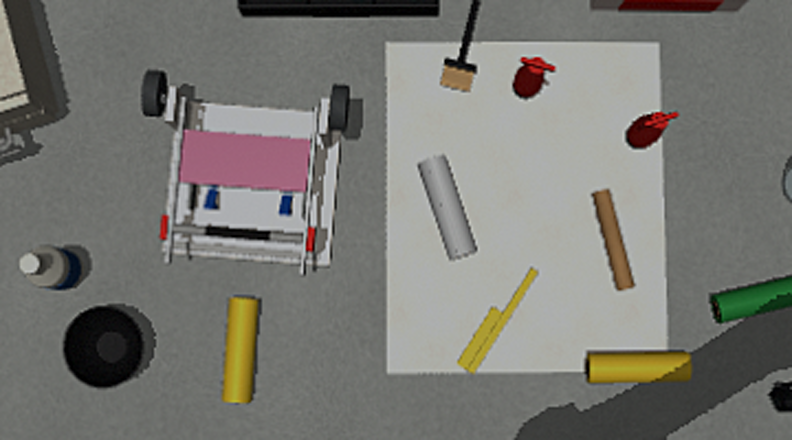

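View pics/scene0c.png

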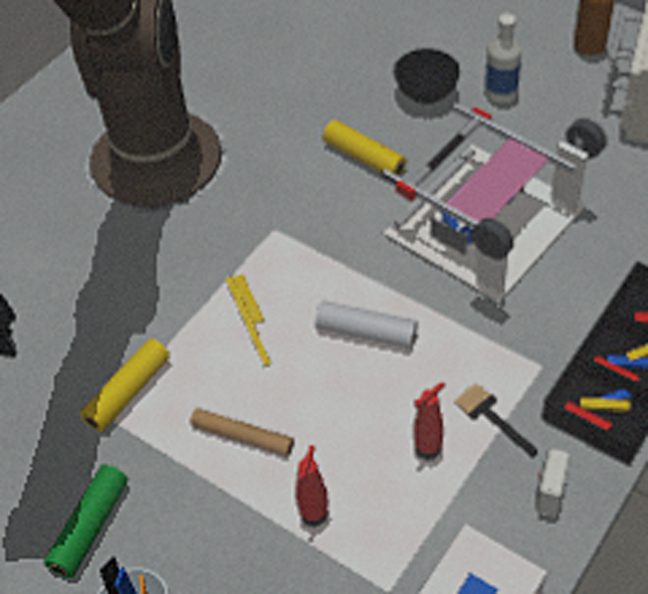

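The candidates in the top view are silver (283,194), brown thin (357,208), yellow (189,257), yellow (369,265) and green (425,234). Only the one at (283,194) is silver and thick, and it shows clearly as such in both crops, so that is the full roll. The crossbar is at about (188,206), between the red clamps.

```bash
cat > m.py <<'E'
from h import *
from scipy.spatial.transform import Rotation as R
np.set_printoptions(precision=4,suppress=True)
def red(c,box,z):
    h=cv2.cvtColor(c["img"],cv2.COLOR_RGB2HSV); m=((h[...,0]<8)|(h[...,0]>172))&(h[...,1]>150)&(h[...,2]>90)
    k=np.zeros_like(m);k[box[1]:box[3],box[0]:box[2]]=1; m&=k
    n,_,st,ce=cv2.connectedComponentsWithStats(m.astype(np.uint8))
    for s,q in zip(st[1:],ce[1:]):
        if s[4]>4: print("red",s,q,atz(c,q,z))
E
python3 - <<'E'
from m import *
s=r.read_state(); print(s["eef_pos"],R.from_rotvec(s["tool_rot"]).as_matrix(),s["grip_width"])
c=r.read_camera("top"); red(c,(145,190,230,225),0.118)
c2=r.read_camera("scene"); red(c2,(240,125,300,170),0.112)
for p in (c,c2):
    L=r.silhouettes(p,"roll")
    for d in L[:4]:
        v,u=np.nonzero(d["region"]); q=np.array([u.mean(),v.mean()]); 
        col=p["img"][d["region"]].mean(0)
        if np.ptp(col)<25:
            P=np.array([atz(p,(a,b),0.03)[:2] for a,b in zip(u,v)]); m=P.mean(0); e,V=np.linalg.eigh(np.cov(P.T)); a=V[:,1]*np.sign(V[0,1])
            print("roll",q,col,m,"yaw",np.arctan2(a[1],a[0]),"len",np.ptp(P@V[:,1]),np.ptp(P@V[:,0]))
E
```

```text
[ 0.274  -0.5617  0.2393] [[ 0.8988  0.4384  0.    ]
 [ 0.4384 -0.8988 -0.    ]
 [ 0.      0.     -1.    ]] 0.08523840018911034
red [153 198   3  11  29] [154. 203.] [0.4788 0.289  0.118 ]
red [219 203   4  11  31] [220.4839 208.3226] [0.4621 0.0854 0.118 ]
red [285 130   7   4  10] [288.  131.5] [0.4732 0.2987 0.112 ]
red [257 157   7   5  15] [259.4667 159.    ] [0.4551 0.0918 0.112 ]
roll [282.659  194.3653] [133.6905 134.2579 133.2966] [ 0.5139 -0.1088] yaw 0.32557807575035985 len 0.15395385629847247 0.05025756193057615
roll [244.8094 210.0594] [145.6125 147.9812 150.5188] [ 0.5155 -0.1138] yaw 0.29003372912054537 len 0.15122105948895065 0.04672607830359035
```

```bash
python3 -m pendant '[[[0.27,0.85,0],0.824],[[0.27,0.85,0],0.824],[[0.27,0.85,0],0.824],[[0.27,0.85,0],0.824],[[0.27,0.85,0],0.824],[[0.27,0.85,0],0.824],[[0.27,0.85,0],0.824],[[0.27,0.85,0],0.824],[[0.27,0.85,0],0.824],[[0.27,0.85,0],0.824],[[0.27,0.85,0],0.824],[[0.27,0.85,0],0.824]]' 0 20
python3 -m pendant '[[[0,0.8,0],0],[[0,0.8,0],0],[[0,0.69,0],0],[[0,0,0],0],[[0,0,0],0]]'; python3 - <<'E'
from m import *
s=r.read_state(); print(s["eef_pos"],s["qpos"],s["ft_force"]);y=R.from_rotvec(s["tool_rot"]).as_matrix()[:,1];print(np.arctan2(y[1],y[0]))
E
```

```text
time: 3.0
eef_pos: [0.4688, 0.0518, 0.2397]
tool_rot: [2.307, 2.131, 0.001]
ft_force: [1.1, -0.1, -0.1]
grip_width: 0.0856
finger_force: 0.0
time: 3.62
eef_pos: [0.4684, 0.187, 0.2391]
tool_rot: [2.31, 2.129, -0.001]
ft_force: [0.2, -0.5, 0.4]
grip_width: 0.0855
finger_force: 0.0
[0.4684 0.187  0.2391] [ 0.079   0.2747 -0.6633  1.8497  0.1908  1.0816 -0.7381] [ 0.1683 -0.4867  0.4236]
-0.08157138417703722
```

```bash
python3 -m pendant '[[[0,0,-0.6],0],[[0,0,-0.6],0],[[0,0,-0.5],0],[[0,0,-0.4],0],[[0,0,-0.22],0],[[0,0,0],0],[[0,0,0],0]]' 0.5
python3 -m pendant '[[[0,0,0],0],[[0,0,0],0],[[0,0,0],0]]' 0.72; python3 - <<'E'
from m import *
c=r.read_camera("scene"); save(c,"pics/s1.png"); cv2.imwrite("pics/s1c.png",cv2.resize(c["img"][90:210,220:350,::-1],None,fx=5,fy=5,interpolation=2)); red(c,(240,125,300,170),0.112)
E
```

```text
time: 4.5
eef_pos: [0.469, 0.1876, 0.101]
tool_rot: [2.31, 2.128, 0.002]
ft_force: [0.0, 0.5, 0.7]
grip_width: 0.0429
finger_force: 0.0
time: 4.88
eef_pos: [0.4685, 0.1877, 0.1004]
tool_rot: [2.31, 2.129, 0.001]
ft_force: [-1.1, -0.2, -0.7]
grip_width: 0.0242
finger_force: 0.0
red [285 130   7   4  10] [288.  131.5] [0.4732 0.2987 0.112 ]
red [257 157   7   5  14] [259.6429 159.    ] [0.4557 0.0922 0.112 ]
```

View pics/s1c.png

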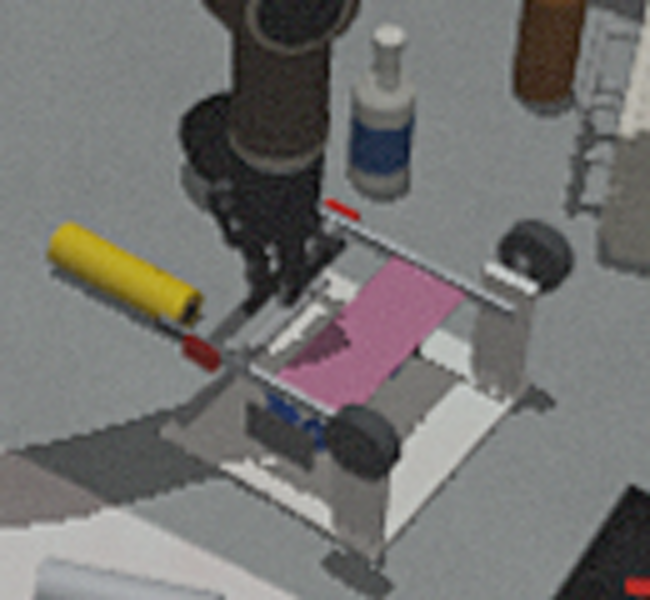

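The fingers straddle the black sleeve at about crop (285,275). Nothing touches yet at 24 mm opening, so I'll close step by step, watching the force.

```bash
python3 -m pendant '[[[0,0,0],0],[[0,0,0],0]]' 0.77
python3 -m pendant '[[[0,0,0],0],[[0,0,0],0]]' 0.80
```

```text
time: 5.18
eef_pos: [0.4684, 0.1877, 0.1001]
tool_rot: [-2.31, -2.129, 0.0]
ft_force: [0.3, -0.6, 0.4]
grip_width: 0.0197
finger_force: 0.0
time: 5.42
eef_pos: [0.4684, 0.1876, 0.1001]
tool_rot: [2.31, 2.129, -0.0]
ft_force: [0.3, 0.8, -0.3]
grip_width: 0.017
finger_force: 0.0
```

```bash
python3 -m pendant '[[[0,0,0],0],[[0,0,0],0],[[0,0,0],0]]' 0.9 20
```

```text
time: 5.8
eef_pos: [0.4686, 0.1877, 0.1002]
tool_rot: [2.31, 2.129, 0.001]
ft_force: [1.2, -0.4, -0.1]
grip_width: 0.0127
finger_force: 20.7
```

```bash
cat > arc.py <<'E'
import sys,numpy as np
r,a,b,n=map(float,sys.argv[1:]); t=np.linspace(a,b,int(n)+1)
h=np.diff(-r*np.cos(t))/.06; z=np.diff(r*np.sin(t))/.06
print([[[round(x*.9966,3),round(-.082*x,3),round(k,3)],0] for x,k in zip(h,z)])
E
python3 arc.py .173 0 .5 8;  python3 arc.py .173 .5 .8 5
```

```text
[[[np.float64(0.006), np.float64(-0.0), np.float64(0.18)], 0], [[np.float64(0.017), np.float64(-0.001), np.float64(0.179)], 0], [[np.float64(0.028), np.float64(-0.002), np.float64(0.178)], 0], [[np.float64(0.039), np.float64(-0.003), np.float64(0.176)], 0], [[np.float64(0.05), np.float64(-0.004), np.float64(0.173)], 0], [[np.float64(0.061), np.float64(-0.005), np.float64(0.17)], 0], [[np.float64(0.071), np.float64(-0.006), np.float64(0.166)], 0], [[np.float64(0.081), np.float64(-0.007), np.float64(0.161)], 0]]
[[[np.float64(0.087), np.float64(-0.007), np.float64(0.149)], 0], [[np.float64(0.096), np.float64(-0.008), np.float64(0.144)], 0], [[np.float64(0.104), np.float64(-0.009), np.float64(0.138)], 0], [[np.float64(0.112), np.float64(-0.009), np.float64(0.131)], 0], [[np.float64(0.12), np.float64(-0.01), np.float64(0.124)], 0]]
```

```bash
python3 -m pendant '[[[0.006,0,0.18],0],[[0.017,-0.001,0.179],0],[[0.028,-0.002,0.178],0],[[0.039,-0.003,0.176],0],[[0,0,0],0]]'
```

```text
time: 6.42
eef_pos: [0.474, 0.1872, 0.1437]
tool_rot: [2.31, 2.128, 0.001]
ft_force: [0.4, 0.1, -1.7]
grip_width: 0.0131
finger_force: 19.9
```

```bash
python3 -m pendant '[[[0.05,-0.004,0.173],0],[[0.061,-0.005,0.17],0],[[0.071,-0.006,0.166],0],[[0.081,-0.007,0.161],0],[[0,0,0],0]]'
```

```text
time: 7.05
eef_pos: [0.4897, 0.1859, 0.1838]
tool_rot: [2.31, 2.128, 0.0]
ft_force: [-3.7, -0.7, -0.7]
grip_width: 0.013
finger_force: 19.6
```

```bash
cat > rd.py <<'E'
from m import *
import sys
F=[];P=[]
for _ in range(6):
    r.read_camera("top"); s=r.read_state(); F.append(s["ft_force"]);P.append(s["eef_pos"])
F=np.mean(F,0);p=np.mean(P,0)-[.4685,.1877,.1002]; u=np.array([.9966,-.082]); h=p[:2]@u; f=F[:2]@u
print("F",F,"h",h,"z",p[2],"lat",p[:2]@[.082,.9966])
for r0 in(.17,.174,.178,.182,.186):
    th=np.arctan2(p[2],r0-h); print(r0,"th",th,"dist-r0 mm",1e3*(np.hypot(r0-h,p[2])-r0),"Fr",-f*np.cos(th)+F[2]*np.sin(th),"Ft",f*np.sin(th)+F[2]*np.cos(th))
E
python3 rd.py; python3 arc.py .177 .49 .9 7
```

```text
F [-3.2736 -0.9616 -0.7284] h 0.02078499640941448 z 0.08271427785357129 lat -8.467653169148045e-05
0.17 th 0.5061611227987952 dist-r0 mm 0.6070603972070099 Fr 2.4312786012461967 Ft -2.180610415828481
0.174 th 0.49502297437122084 dist-r0 mm 0.11630907557433345 Fr 2.455415252888886 Ft -2.1533957737438634
0.178 th 0.4843261927730108 dist-r0 mm -0.3536965911600798 Fr 2.4783087435446554 Ft -2.127008038105976
0.182 th 0.47404736130074954 dist-r0 mm -0.8041690778998745 Fr 2.500040594791067 Ft -2.1014220059031583
0.186 th 0.4641645037159784 dist-r0 mm -1.236234146748949 Fr 2.5206862215489307 Ft -2.076612239921237
[[[np.float64(0.085), np.float64(-0.007), np.float64(0.15)], 0], [[np.float64(0.094), np.float64(-0.008), np.float64(0.145)], 0], [[np.float64(0.102), np.float64(-0.008), np.float64(0.139)], 0], [[np.float64(0.11), np.float64(-0.009), np.float64(0.133)], 0], [[np.float64(0.118), np.float64(-0.01), np.float64(0.126)], 0], [[np.float64(0.125), np.float64(-0.01), np.float64(0.119)], 0], [[np.float64(0.132), np.float64(-0.011), np.float64(0.111)], 0]]
```

```bash
python3 -m pendant '[[[0.08,-0.007,0.152],0],[[0.09,-0.008,0.147],0],[[0.1,-0.008,0.142],0],[[0.108,-0.009,0.136],0],[[0,0,0],0]]'; python3 rd.py
```

```text
time: 7.98
eef_pos: [0.5132, 0.1839, 0.2186]
tool_rot: [2.31, 2.128, 0.002]
ft_force: [-3.3, -1.1, 1.3]
grip_width: 0.0129
finger_force: 19.6
F [-2.9827 -1.447   0.8909] h 0.043886189323173896 z 0.11746051576525134 lat -0.00010512246973143954
0.17 th 0.7498867969125428 dist-r0 mm 2.34171290569557 Fr 2.695603001201302 Ft -1.2931327066709972
0.174 th 0.7343335197162975 dist-r0 mm 1.2899783007682408 Fr 2.7153886091842763 Ft -1.2510525321744104
0.178 th 0.7192982785267109 dist-r0 mm 0.2792387747334313 Fr 2.7338908645398603 Ft -1.2100861448397873
0.182 th 0.7047620839167966 dist-r0 mm -0.6925333486978991 Fr 2.7511914609892925 Ft -1.1702193307783488
0.186 th 0.6907063414575376 dist-r0 mm -1.6272581184310908 Fr 2.7673674573528046 Ft -1.1314349707925757
```

```bash
python3 arc.py .1815 .705 1.11 8 | sed 's/np.float64//g'
```

```text
[[[(0.102), (-0.008), (0.114)], 0], [[(0.107), (-0.009), (0.109)], 0], [[(0.113), (-0.009), (0.103)], 0], [[(0.118), (-0.01), (0.097)], 0], [[(0.123), (-0.01), (0.091)], 0], [[(0.127), (-0.01), (0.085)], 0], [[(0.131), (-0.011), (0.078)], 0], [[(0.135), (-0.011), (0.072)], 0]]
```

```bash
python3 -m pendant '[[[0.1,-0.008,0.118],0],[[0.107,-0.009,0.112],0],[[0.113,-0.009,0.103],0],[[0.118,-0.01,0.097],0],[[0,0,0],0]]'; python3 rd.py
```

```text
time: 8.9
eef_pos: [0.5396, 0.1817, 0.2441]
tool_rot: [2.31, 2.128, 0.002]
ft_force: [-1.4, -2.2, 0.4]
grip_width: 0.0134
finger_force: 19.6
F [-1.6014 -1.7939  1.4061] h 0.07034049274667126 z 0.14330134646994552 lat -0.0001449495236706018
0.17 th 0.9631278301077535 dist-r0 mm 4.548827799202515 Fr 1.9816074653014875 Ft -0.38667376627597827
0.174 th 0.9445591532413745 dist-r0 mm 2.8631373240401436 Fr 1.9884454578097461 Ft -0.3498133922256619
0.178 th 0.926476201465939 dist-r0 mm 1.236841642919262 Fr 1.9944456766181622 Ft -0.3138011967532248
0.182 th 0.9088715308299157 dist-r0 mm -0.3323874209947564 Fr 1.9996607022447455 Ft -0.2786428250694536
0.186 th 0.8917368997689318 dist-r0 mm -1.846809644301367 Fr 2.004141372036157 Ft -0.24434015011386057
```

```bash
python3 -m pendant '[[[0.123,-0.01,0.094],0],[[0.127,-0.01,0.087],0],[[0.131,-0.011,0.08],0],[[0.135,-0.011,0.073],0],[[0,0,0],0]]'; python3 rd.py;  python3 arc.py .182 1.11 1.7 12 | sed 's/np.float64//g'
```

```text
time: 9.82
eef_pos: [0.5705, 0.1791, 0.2638]
tool_rot: [2.311, 2.128, 0.001]
ft_force: [-0.0, -2.9, 0.5]
grip_width: 0.0131
finger_force: 19.6
F [-0.0341 -3.2971 -0.4588] h 0.10140749165806072 z 0.16327485692149868 lat -0.00018018748791558993
0.17 th 1.1730794759164629 dist-r0 mm 7.0977444898010775 Fr -0.5145401308746871 Ft 0.04019545321952059
0.174 th 1.152439515345803 dist-r0 mm 4.685061407243535 Fr -0.5152601093323578 Ft 0.02956755774272668
0.178 th 1.1321714857257086 dist-r0 mm 2.347140916749507 Fr -0.5157535154330687 Ft 0.01911889271098513
0.182 th 1.112281621654827 dist-r0 mm 0.08193568715547661 Fr -0.5160317481296746 Ft 0.00885752009848026
0.186 th 1.092774731367357 dist-r0 mm -2.1126122587061813 Fr -0.516106343075355 Ft -0.0012097013874322327
[[[(0.135), (-0.011), (0.063)], 0], [[(0.138), (-0.011), (0.056)], 0], [[(0.14), (-0.012), (0.049)], 0], [[(0.142), (-0.012), (0.042)], 0], [[(0.144), (-0.012), (0.035)], 0], [[(0.146), (-0.012), (0.028)], 0], [[(0.147), (-0.012), (0.021)], 0], [[(0.148), (-0.012), (0.014)], 0], [[(0.148), (-0.012), (0.006)], 0], [[(0.149), (-0.012), (-0.001)], 0], [[(0.148), (-0.012), (-0.008)], 0], [[(0.148), (-0.012), (-0.016)], 0]]
```

```bash
python3 -m pendant '[[[0.135,-0.013,0.063],0],[[0.138,-0.014,0.056],0],[[0.14,-0.014,0.049],0],[[0.142,-0.014,0.042],0],[[0.144,-0.014,0.035],0],[[0.146,-0.014,0.028],0],[[0,0,0],0]]'; python3 rd.py
```

```text
time: 11.0
eef_pos: [0.621, 0.1748, 0.2799]
tool_rot: [-2.31, -2.129, -0.002]
ft_force: [1.1, -0.0, -2.4]
grip_width: 0.0132
finger_force: 19.6
F [ 1.1953  0.82   -2.8184] h 0.15220636476267346 z 0.17972876675975585 lat -0.0004089395297861842
0.17 th 1.472115185882995 dist-r0 mm 10.60742801984016 Fr -2.9153802505632793 Ft 0.8408800787124993
0.174 th 1.4501269809851518 dist-r0 mm 7.045276485856899 Fr -2.9331634668713855 Ft 0.7765779991481767
0.178 th 1.4282553879278912 dist-r0 mm 3.5702101660373686 Fr -2.9494455749767523 Ft 0.7122444190023558
0.182 th 1.406520221616415 dist-r0 mm 0.18147628570142071 Fr -2.964228449652076 Ft 0.647974544579645
0.186 th 1.384940535859259 dist-r0 mm -3.1217908455569985 Fr -2.9775202830737877 Ft 0.5838615212823487
```

```bash
python3 -m pendant '[[[0.147,-0.012,0.016],0],[[0.148,-0.012,0.009],0],[[0.148,-0.012,0.002],0],[[0.148,-0.012,-0.004],0],[[0,0,0],0]]'; python3 rd.py
```

```text
time: 11.92
eef_pos: [0.6565, 0.1717, 0.2811]
tool_rot: [-2.31, -2.129, -0.001]
ft_force: [1.6, 1.7, -2.2]
grip_width: 0.0132
finger_force: 19.6
F [ 0.9372  2.4376 -2.6397] h 0.1878253416821333 z 0.18116474244022718 lat -0.000528517466160552
0.17 th 1.6688736338365187 dist-r0 mm 12.039574569703504 Fr -2.5550977622983893 Ft 0.9891292713864537
0.174 th 1.6469623420010302 dist-r0 mm 7.69150771585772 Fr -2.5761557955464323 Ft 0.9329108250461366
0.178 th 1.624977539050186 dist-r0 mm 3.4309820361575483 Fr -2.5960414604429882 Ft 0.876053666208166
0.182 th 1.6029401929974327 dist-r0 mm -0.7416249958434318 Fr -2.614715444375244 Ft 0.8186357159086716
0.186 th 1.5808715759480079 dist-r0 mm -4.8260620958676945 Fr -2.6321434475252246 Ft 0.7607379062895174
```

```bash
python3 -m pendant '[[[0.1,-0.008,-0.009],0],[[0.08,-0.007,-0.01],0],[[0,0,0],0]]'; python3 rd.py | head -4;python3 -m pendant '[[[0.05,-0.004,-0.007],0],[[0,0,0],0],[[0,0,0],0]]'; python3 rd.py|head -4
```

```text
time: 12.6
eef_pos: [0.6609, 0.1714, 0.2796]
tool_rot: [-2.302, -2.127, 0.016]
ft_force: [-22.2, -0.5, 7.0]
grip_width: 0.0129
finger_force: 20.9
F [-21.569   -0.2012   6.111 ] h 0.19311521152093414 z 0.17955856065795206 lat -0.0004611193590705748
0.17 th 1.6988257302741039 dist-r0 mm 11.040298578004371 Fr 3.3185612041429198 Ft -22.08363779387646
0.174 th 1.6768535788326557 dist-r0 mm 6.573165273928538 Fr 3.8029461689218103 Ft -22.005397226886277
0.178 th 1.6547781716815522 dist-r0 mm 2.1936356392145973 Fr 4.287758222919074 Ft -21.916090803301607
time: 13.28
eef_pos: [0.6611, 0.1714, 0.2791]
tool_rot: [-2.299, -2.127, 0.024]
ft_force: [-32.0, -1.3, 9.5]
grip_width: 0.0128
finger_force: 21.8
F [-31.7059  -1.4827  10.254 ] h 0.193307592573468 z 0.17897830161760236 lat -0.0003716440301912913
0.17 th 1.7002933721732165 dist-r0 mm 10.489546294216778 Fr 6.103396276810849 Ft -32.53710634954124
0.174 th 1.678257479394931 dist-r0 mm 6.016709171411339 Fr 6.818840654094204 Ft -32.39472407425656
0.178 th 1.656116337667237 dist-r0 mm 1.6317200282754685 Fr 7.534366896671168 Ft -32.23581938123321
```

```bash
python3 -m pendant '[[[-0.08,0.006,0.015],0],[[-0.06,0.005,0.01],0],[[0,0,0],0]]'; python3 rd.py|head -4; python3 arc.py .17 0 .1 1 >/dev/null
```

```text
time: 13.95
eef_pos: [0.6606, 0.1713, 0.2811]
tool_rot: [-2.309, -2.129, 0.001]
ft_force: [-3.2, 2.7, -2.2]
grip_width: 0.0127
finger_force: 20.0
F [-3.8763  3.6164 -1.697 ] h 0.1928008615704675 z 0.18078958464980233 lat -0.0005283418576082083
0.17 th 1.6962521912298132 dist-r0 mm 12.22171442010872 Fr -2.204188033526249 Ft -3.914646838879631
0.174 th 1.674416918018474 dist-r0 mm 7.764535357258101 Fr -2.1181920078387364 Ft -3.961838888473218
0.178 th 1.6524820449398432 dist-r0 mm 3.3944305128362773 Fr -2.0307869915830854 Ft -4.007344376904427
```

```bash
python3 -m pendant '[[[0,0,0],0],[[0,0,0],0],[[0,0,0],0],[[0,0,0.3],0],[[0,0,0.6],0],[[0,0,0.6],0],[[0,0,0],0]]' 0.5; python3 - <<'E'
from m import *
s=r.read_state();print(s["ft_force"],s["time"])
c=r.read_camera("scene"); cv2.imwrite("pics/s2c.png",cv2.resize(c["img"][60:260,180:380,::-1],None,fx=3,fy=3,interpolation=2))
for n in("scene","top"):
    c=r.read_camera(n)
    for l in["dispenser","hood_hinge","cradle_seat","roll_center"]:
        print(n,l,[(round(d["p"],2),w(c,d["point"]).round(4).tolist()) for d in r.pinpoint(c,l)[:3]])
E
```

```text
time: 15.12
eef_pos: [0.6621, 0.1719, 0.3763]
tool_rot: [2.308, 2.127, 0.01]
ft_force: [0.9, 0.6, -0.5]
grip_width: 0.0433
finger_force: 0.0
[ 0.9005  0.5586 -0.5104] 15.125
scene dispenser [(0.92, [0.5581, 0.1771, 0.0009]), (0.69, [0.6391, 0.1763, 0.1098])]
scene hood_hinge [(0.62, [0.64, 0.1782, 0.1125]), (0.61, [0.4238, 0.4606, 0.003])]
scene cradle_seat [(0.92, [0.538, 0.1834, 0.0541]), (0.46, [0.3124, 0.3911, 0.0007])]
scene roll_center [(0.82, [0.3033, 0.1987, 0.029]), (0.71, [0.5142, -0.1092, 0.0239]), (0.68, [0.3758, -0.5789, 0.0241])]
top dispenser [(0.57, [0.5584, 0.1796, 0.0049])]
top hood_hinge [(0.7, [0.6197, -0.3994, -0.0002]), (0.59, [0.5193, -0.1124, 0.0042])]
top cradle_seat []
top roll_center [(0.89, [0.3102, 0.1906, 0.0225]), (0.84, [0.5124, -0.1091, 0.0263]), (0.8, [0.3796, -0.5835, 0.0237])]
```

View pics/s2c.png

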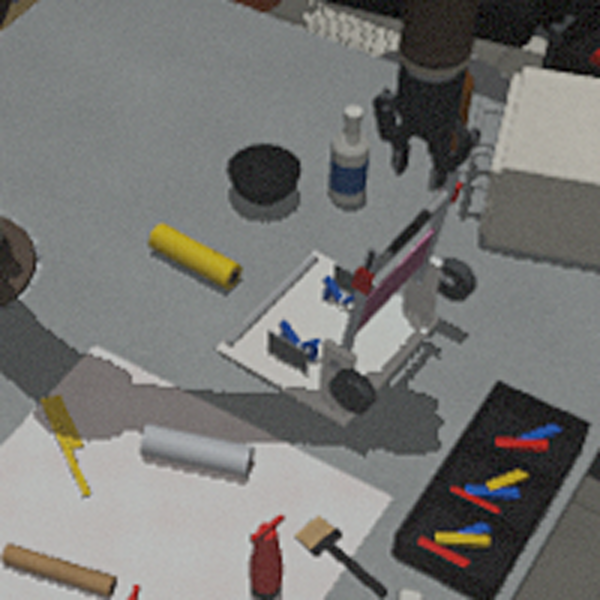

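```bash
python3 -m pendant '[[[-0.206,-0.392,0],-0.939],[[-0.206,-0.392,0],-0.939],[[-0.206,-0.392,0],-0.939],[[-0.206,-0.392,0],-0.939],[[-0.206,-0.392,0],-0.939],[[-0.206,-0.392,0],-0.939],[[-0.206,-0.392,-0.45],-0.939],[[-0.206,-0.392,-0.45],-0.939],[[-0.206,-0.392,-0.45],-0.939],[[-0.206,-0.392,-0.45],-0.939],[[-0.206,-0.392,-0.45],-0.939],[[-0.206,-0.392,-0.45],-0.939]]' 0
python3 -m pendant '[[[0,0,-0.7],0],[[0,0,-0.6],0],[[0,0,0],0]]'; python3 - <<'E'
from m import *
s=r.read_state(); y=R.from_rotvec(s["tool_rot"]).as_matrix()[:,1];print(s["eef_pos"],np.arctan2(y[1],y[0]))
for n in("scene","top"):
    c=r.read_camera(n); print(n,[(round(d["p"],2),w(c,d["point"]).round(4).tolist()) for d in r.pinpoint(c,"roll_center")[:4]])
    if n=="scene": cv2.imwrite("pics/s3c.png",cv2.resize(c["img"][100:300,150:350,::-1],None,fx=3,fy=3,interpolation=2))
E
```

```text
time: 17.18
eef_pos: [0.5123, -0.1119, 0.2086]
tool_rot: [3.105, 0.479, 0.001]
ft_force: [-0.0, 0.5, 0.6]
grip_width: 0.0855
finger_force: 0.0
time: 17.55
eef_pos: [0.5109, -0.1109, 0.1292]
tool_rot: [-3.102, -0.484, 0.007]
ft_force: [-0.4, 0.4, 0.2]
grip_width: 0.0853
finger_force: 0.0
[ 0.5109 -0.1109  0.1292] -1.261311664078775
scene [(0.88, [0.3797, -0.5771, 0.0247]), (0.84, [0.5165, -0.1114, 0.0233]), (0.65, [0.2728, -0.3866, 0.0238]), (0.5, [0.3046, 0.201, 0.0282])]
top [(0.71, [0.3099, 0.1921, 0.0258]), (0.69, [0.3108, 0.3829, 0.0057]), (0.68, [0.2837, -0.3886, 0.025]), (0.56, [0.3807, -0.5826, 0.0232])]
```

View pics/s3c.png

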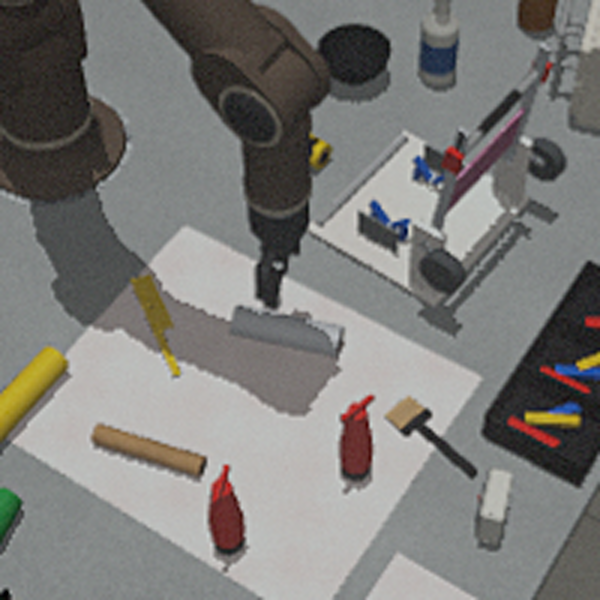

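```bash
python3 -m pendant '[[[0.06,0.01,-0.5],0],[[0,0,-0.5],0],[[0,0,-0.4],0],[[0,0,-0.3],0],[[0,0,-0.2],0],[[0,0,0],0]]'
python3 -m pendant '[[[0,0,0],0],[[0,0,0],0],[[0,0,0],0],[[0,0,0],0]]' 0.8 40
```

```text
time: 18.5
eef_pos: [0.5163, -0.1106, 0.017]
tool_rot: [-3.104, -0.484, 0.001]
ft_force: [0.1, 0.2, 0.5]
grip_width: 0.0857
finger_force: 0.0
time: 19.0
eef_pos: [0.5168, -0.1106, 0.0181]
tool_rot: [3.104, 0.484, 0.002]
ft_force: [-1.5, 0.9, 5.4]
grip_width: 0.0425
finger_force: 40.0
```

```bash
python3 -m pendant '[[[0,0,0.4],0],[[0,0,0.7],0],[[0,0,0.8],0],[[0,0,0.8],0],[[0,0,0],0]]'; python3 - <<'E'
from m import *
s=r.read_state(); y=R.from_rotvec(s["tool_rot"]).as_matrix()[:,1];e=s["eef_pos"];print(e,np.arctan2(y[1],y[0]),s["ft_force"])
for n in("scene","top"):
  for _ in range(2):
    c=r.read_camera(n); print(n,[(round(d["p"],2),w(c,d["point"]).round(4).tolist()) for d in r.pinpoint(c,"roll_center")[:4] if abs(w(c,d["point"])[0]-e[0])<.08])
  for d in r.silhouettes(c,"roll"):
    v,u=np.nonzero(d["region"]); P=np.array([atz(c,(a,b),e[2]+.008)[:2] for a,b in zip(u,v)]); m=P.mean(0)
    if abs(m[0]-e[0])<.06 and abs(m[1]-e[1])<.06:
        V=np.linalg.eigh(np.cov(P.T))[1][:,1]; q=P@V
        print("sil",m,np.arctan(V[1]/V[0]),"ext rel tcp",q.min()-e[:2]@V,q.max()-e[:2]@V,V)
E
```

```text
time: 19.62
eef_pos: [0.5185, -0.1109, 0.1831]
tool_rot: [3.101, 0.483, 0.011]
ft_force: [0.6, 0.0, -3.5]
grip_width: 0.0428
finger_force: 42.1
[ 0.5185 -0.1109  0.1831] -1.2617941900284018 [ 0.6047  0.0326 -3.5488]
scene [(0.81, [0.5158, -0.1142, 0.1883])]
scene [(0.62, [0.5142, -0.1135, 0.1849])]
sil [ 0.5206 -0.1129] 0.3120995525043961 ext rel tcp -0.07340169237924482 0.08079795024697545 [-0.9517 -0.3071]
top []
top []
```

```bash
python3 -m pendant '[[[0.028,0.41,0],0.939],[[0.028,0.41,0],0.939],[[0.028,0.41,0],0.939],[[0.028,0.41,0],0.939],[[0.028,0.41,0],0.939],[[0.028,0.41,0],0.939],[[0.028,0.41,0],0.939],[[0.028,0.41,0],0.939],[[0.028,0.41,0],0.939],[[0.028,0.41,0],0.939],[[0.028,0.41,0],0.939],[[0.028,0.41,0],0.939]]'
python3 -m pendant '[[[0,0,-0.7],0],[[0,0,-0.6],0],[[0,0,0],0],[[0,0,0],0]]'; python3 - <<'E'
from m import *
s=r.read_state(); y=R.from_rotvec(s["tool_rot"]).as_matrix()[:,1];e=s["eef_pos"];print(e,np.arctan2(y[1],y[0]),s["ft_force"])
for n in("scene","top"):
  for l in("roll_center","cradle_seat","dispenser"):
    c=r.read_camera(n); print(n,l,[(round(d["p"],2),w(c,d["point"]).round(4).tolist()) for d in r.pinpoint(c,l)[:4] if abs(w(c,d["point"])[0]-e[0])<.08])
  if n=="scene": cv2.imwrite("pics/s4c.png",cv2.resize(c["img"][100:220,230:350,::-1],None,fx=5,fy=5,interpolation=2))
  for d in r.silhouettes(c,"roll"):
    v,u=np.nonzero(d["region"]); P=np.array([atz(c,(a,b),e[2]+.008)[:2] for a,b in zip(u,v)]); m=P.mean(0)
    if abs(m[0]-e[0])<.06 and abs(m[1]-e[1])<.06:
        V=np.linalg.eigh(np.cov(P.T))[1][:,1]; q=P@V
        print("sil",m,np.arctan2(V[1],V[0]),"ext rel tcp",q.min()-e[:2]@V,q.max()-e[:2]@V)
E
```

```text
time: 21.62
eef_pos: [0.5364, 0.1852, 0.1789]
tool_rot: [-2.307, -2.132, 0.001]
ft_force: [-0.9, -0.3, -2.8]
grip_width: 0.0429
finger_force: 41.8
time: 22.12
eef_pos: [0.5371, 0.1851, 0.1023]
tool_rot: [2.31, 2.129, 0.002]
ft_force: [0.5, 0.2, -2.2]
grip_width: 0.0427
finger_force: 41.7
[0.5371 0.1851 0.1023] -0.08153535436864029 [ 0.5324  0.2196 -2.2393]
scene roll_center []
scene cradle_seat [(0.9, [0.5376, 0.1867, 0.0543])]
scene dispenser [(0.94, [0.5582, 0.1774, -0.0013])]
sil [0.5335 0.1497] 1.6169850814906357 ext rel tcp -0.09060841982264593 0.028413131595278113
top roll_center []
top cradle_seat [(0.77, [0.5383, 0.1775, 0.0593])]
top dispenser [(0.57, [0.559, 0.18, 0.0057])]
```

View pics/s4c.png

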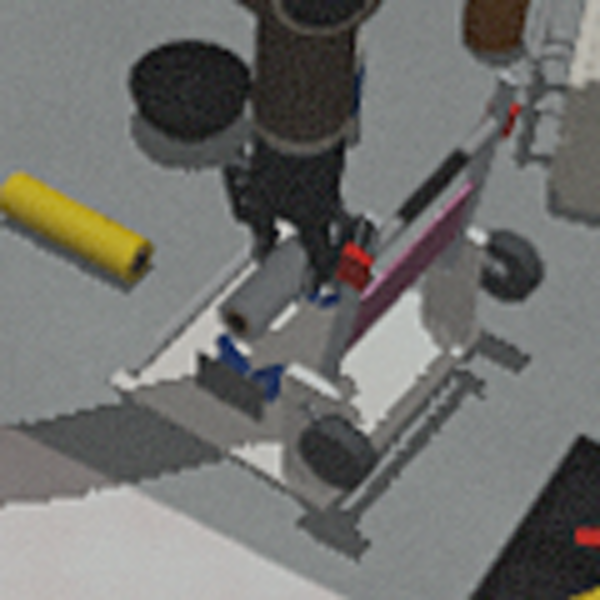

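```bash
python3 - <<'E'
from m import *
c=r.read_camera("scene"); b=np.array([230,100]); f=lambda P:(5*(proj(c,P)-b)).round(1)
yv=np.array([.082,.9966,0]);xv=np.array([.9966,-.082,0]);S=np.array([.5385,.181,0])
print("ring pred",f(np.array([.5371,.1851,.1063])-yv*.0787)," meas",atz(c,b+np.array([237,320])/5,.1063))
for x in(-.035,.035):
  for z in(.057,):print("plate corner",f(S+xv*x-yv*.085+[0,0,z]))
E
```

```text
ring pred [232.8 324.4]  meas [0.5311 0.1127 0.1063]
plate corner [192.8 352. ]
plate corner [259.2 389.9]
```

```bash
python3 - <<'E'
from m import *
c=r.read_camera("scene"); x0,y0=262,142; k=14
im=cv2.resize(c["img"][y0:y0+42,x0:x0+50,::-1],None,fx=k,fy=k,interpolation=cv2.INTER_CUBIC)
im=cv2.convertScaleAbs(im,alpha=1.6)
yv=np.array([.082,.9966,0]);xv=np.array([.9966,-.082,0]);S=np.array([.5385,.181,0])
g=lambda P:tuple(int(v) for v in k*(proj(c,P)+.5-[x0,y0]))
def poly(L,col): cv2.polylines(im,[np.array([g(p) for p in L])],True,col,1)
poly([S+xv*x-yv*.085+[0,0,z] for x,z in((-.035,.012),(-.035,.057),(.035,.057),(.035,.012))],(0,255,255))
E=np.array([.5371,.1851,.1063])-yv*.0787
poly([E+xv*.022*np.cos(t)+np.array([0,0,.022*np.sin(t)]) for t in np.linspace(0,6.28,30)],(0,255,0))
cv2.imwrite("pics/s5c.png",im)
E
```

```text
(no output)
```

View pics/s5c.png

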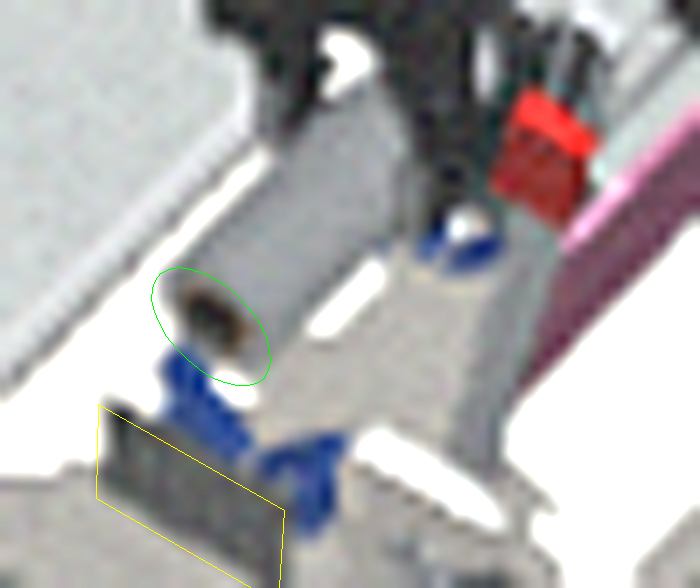

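```bash
python3 -m pendant '[[[0.025,-0.02,-0.3],0],[[0,0,-0.25],0],[[0,0,-0.15],0],[[0,0,-0.08],0],[[0,0,0],0],[[0,0,0],0]]'
```

```text
time: 23.68
eef_pos: [0.5382, 0.1836, 0.0548]
tool_rot: [2.31, 2.129, 0.001]
ft_force: [0.0, 0.1, -2.7]
grip_width: 0.0431
finger_force: 41.9
```

```bash
python3 -m pendant '[[[0,0,-0.03],0],[[0,0,-0.03],0],[[0,0,0],0]]';python3 -m pendant '[[[0,0,-0.025],0],[[0,0,0],0],[[0,0,0],0]]'
```

```text
time: 24.05
eef_pos: [0.5389, 0.1835, 0.0514]
tool_rot: [2.31, 2.128, 0.003]
ft_force: [2.5, -1.2, 2.2]
grip_width: 0.0426
finger_force: 42.3
time: 24.42
eef_pos: [0.5392, 0.1836, 0.051]
tool_rot: [2.31, 2.127, 0.003]
ft_force: [-1.3, -1.0, 12.2]
grip_width: 0.0426
finger_force: 43.5
```

```bash
python3 -m pendant '[[[0,0,0.015],0],[[0,0,0],0],[[0,0,0],0],[[0,0,0],0]]' 0.3; python3 -m pendant '[[[0,0,0.2],0],[[0,0,0.5],0],[[0,0,0.7],0],[[0,0,0.8],0],[[0,0,0.8],0],[[-0.5,-0.5,0.3],0],[[-0.5,-0.7,0],0],[[0,-0.8,0],0],[[0,-0.8,0],0],[[0,0,0],0],[[0,0,0],0]]'; python3 - <<'E'
from m import *
c=r.read_camera("scene"); cv2.imwrite("pics/s6c.png",cv2.resize(c["img"][100:220,230:350,::-1],None,fx=5,fy=5,interpolation=2))
for n in("scene","top"):
  for l in("roll_center","cradle_seat","bar_slot"):
    c=r.read_camera(n); print(n,l,[(round(d["p"],2),w(c,d["point"]).round(4).tolist()) for d in r.pinpoint(c,l)[:4] if w(c,d["point"])[1]>.1])
E
```

```text
time: 24.92
eef_pos: [0.5378, 0.1834, 0.05]
tool_rot: [-2.31, -2.129, 0.001]
ft_force: [-0.4, -0.3, -0.7]
grip_width: 0.0602
finger_force: 0.0
time: 26.3
eef_pos: [0.478, 0.016, 0.2488]
tool_rot: [2.31, 2.129, 0.001]
ft_force: [0.9, 0.8, 0.9]
grip_width: 0.06
finger_force: 0.0
scene roll_center [(0.65, [0.3042, 0.1982, 0.0269]), (0.59, [0.5384, 0.1825, 0.0567])]
scene cradle_seat [(0.84, [0.5384, 0.1841, 0.0533])]
scene bar_slot [(0.84, [0.6644, 0.1718, 0.3001])]
top roll_center [(0.89, [0.5391, 0.1822, 0.0575]), (0.83, [0.3111, 0.1911, 0.0228])]
top cradle_seat [(0.94, [0.5343, 0.1801, 0.0564])]
top bar_slot [(0.79, [0.6602, 0.1728, 0.3047]), (0.5, [0.4225, 0.4653, 0.0026])]
```

View pics/s6c.png

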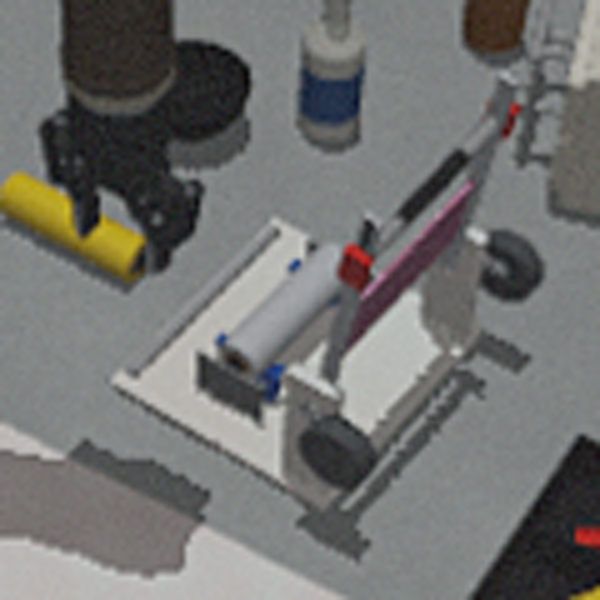

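The roll lies in both saddles, with its end ring at crop (237,355) behind the grey plate. The hood stands open and the gripper is clear.

```bash
python3 -c "
from bench import r
print(r.job_done())"
```

```text
the job is handed in; nothing more can be done
None
```

I handed the job in with the hood resting open on its back stop, the silver foil roll released in both saddles, and the gripper clear; the hand-in call gave no verdict.

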